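# Find the seat of a gate valve and back it off one true turn

### The job

This rubber-wedge gate valve is going back into stock. Turn its handwheel clockwise until the wedge is snug on its seat, that is until the wheel takes about twice its running effort, without forcing it; then back it off until the stem itself has risen by one full turn of its thread. The wheel is loose on a worn key, so take up that slack before you count, then let go of the wheel and leave the mug, the carton and the gasket where they are.

Things in the scene. Friction and masses are not known exactly. Their poses are not given: they have to be found in the camera images.
- valve: Grey flanged gate valve fixed upright on a dark plate (170 x 200 mm). Origin: centre of the plate's underside, z up; flanges (150 mm across) face its +y and -y. Above 185 mm its yoke stays within 45 mm of the axis. On the seat the rubber gives from 0.40 N m at the wheel, by 1 rad of wheel per 2 N m more, and springs back when let go: 0.6 N m is snug, 0.9 N m forces it.
- wheel: Dark level handwheel on the valve's vertical axis: 180 mm outside, rim of 20 mm round bar (140 mm inside), hub 42 mm across, three 14 mm round spokes, open between and free for 40 mm below, from 30 to 70 mm off the axis. Origin: on the axis at mid height of rim and spokes, 292 mm over the valve's origin; z up. Spokes along its own +x and at 120 and 240 degrees. Clockwise from above closes.
- spoke (a point): Point on the wheel's +x spoke, 46 mm from the axis, at mid height; axes as the wheel's. The wheel has 60 to 120 degrees of slack on its key, in which it turns nearly freely (0.06 N m) and the stem stands still; where in the slack it starts is not known. With the slack taken up, either way, it runs at 0.30 N m: about 6.5 N here, against 1.3 N in the slack (stopped, it still holds 0.1 N m or more).
- stem_top (a point): Centre of the top end of the bright steel stem, 14 mm across, that sticks up through the wheel's hub. It does not turn; it rises 3.0 mm for each turn of opening once the slack is taken up. It stands 318 mm above the valve's origin (26 mm above the wheel's) when the wedge just touches its seat, and starts 0.4 to 1.4 mm above that.
- mug: White mug, 80 mm across, 95 mm high, standing beside the valve. Origin: centre of its underside.
- carton: Small cardboard carton, 110 by 75 by 50 mm, beside the valve. Origin: centre of its underside.
- gasket: Flat black rubber ring, 92 mm across, 48 mm hole, 4 mm thick, lying on the counter on the robot's side of the valve. Origin: centre of its underside.

How it is judged (in metres and radians):
On the way:
1. the wedge is snug on its seat: its rubber facing pressed in by at least 0.02 mm (z of stem_top in the frame of valve below 0.31798 m), for 0.2 s.
At the end, for the whole second after the job is handed in: The stem stands one turn of its thread (3.0 mm, give or take 0.4 mm, about an eighth of a turn) above the height at which the wedge just touches its seat, the wheel is at rest, and mug, carton and gasket are within 20 mm of where they stood (z of stem_top in the frame of valve between 0.3206 and 0.3214 m and angular speed of wheel below 0.05 rad/s and distance of each of mug, carton, gasket from where it was at the start of the episode below 0.02 m).
It fails at once if the wedge is forced: its rubber facing pressed in by more than 0.12 mm, which takes three times the running effort (z of stem_top in the frame of valve below 0.31788 m).
It fails at once if a bystander is pushed away (distance of any of mug, carton, gasket from where it was at the start of the episode above 0.02 m).
It also fails if it takes over 69 s, if anything falls off the work surface, if the arm or the gripper's body presses on something with over 40 N, if the wrist force passes 120 N, or if a joint passes its speed limit or range.

### The arm

A 6-joint arm with a two-finger parallel gripper is mounted at the origin on the work surface. World frame = base frame: x ahead of the robot, y to its left, z up, the work surface at z = 0. Lengths are in m, angles in degrees, forces in N, time in s.
With the tool pointing down it reaches from about 0.275 to 0.75 m from the base axis. Payload 10.2 kg.
Tool frame: the origin (TCP) lies at the very end of the fingers, on their centre line; the grasp point (between the pads) lies 19 mm behind it; z points along the fingers, y is the direction in which the jaws open and shut (so a half turn about z gives the same grasp; the last joint's range is limited). The gripper opens to 85 mm and grips with 20 to 120 N. Pads are 22 mm wide; open, the fingers measure 114 mm over their backs; the gripper's body (76 mm by 85 mm) begins 54 mm behind the grasp point. The pads swing forward as they close: fully open they stand 13 mm farther back than shut.
Start: joints at [60.539, 17.928, 85.812, -0, 76.261, -12.8], TCP at [0.151, 0.503, 0.231] pointing down, gripper open.
Joint ranges: [-168.41, 168.41], [-55.51, 124.54], [10.69, 146.95], [-70.63, 250.63], [1, 178], [-165.06, 165.06]. Speed limits (degrees/s): [136.94, 136.94, 172.46, 180, 180, 180].

### API

Orientations are given as a 3x3 rotation matrix whose columns are the frame's x, y, z axes.
In Python, from station import env, fingers, solver, monitor, read_camera, camera_model, job, spot_in, cut_out gives the robot as it stands. The module is installed in compiled form; this text tells all that it offers. Calls block until the motion is done:
- env.move_ptp(position, orientation): joint-space move of the TCP to a pose.
- env.move_l(position, ori=None, feed=0.15, until_force=None): straight line of the TCP; ori=None keeps the orientation; feed is the mean speed in m/s. With until_force (N) it stops when the force on the tool has changed by that much, and returns True; else False.
- env.movej(angles): joint-space move.
- fingers.command_gripper(opening, f_grip=None): finger opening in m; f_grip is the grip in N (None keeps the last); returns when the fingers have stopped.
- env.pause(seconds).
- solver.ik(position, orientation): joint angles nearest the present ones, or None.
- monitor.observe(): the state.
- read_camera(name): name is "scene" or "top"; returns the picture (400x640x3 uint8, red, green, blue); there is no depth.
- camera_model(name): a dict with "vertical_fov" (degrees; the focal length in pixels is half the picture's height over the tangent of half this angle, whatever the lens; pixels are square), "cx", "cy" (the principal point, pixels), "R" (3x3) and "t" (3): a world point X has camera coordinates R X + t. Camera axes: x right, y down, z forward; pixel columns grow to the right and rows downward; lengths in m; the calibration is good to about 2 mm. A picture is of the moment at which its call begins. camera_model takes no time and is no camera call.
A pose or a line that the arm cannot do raises env.MotionError and nothing moves.
- job.sign_off(): hands the job in, once; it reports no verdict.
Trained networks look in the newest picture that a camera, given by its name, has taken for a name from the list of things; names that differ only in an ending like _2 or _b are one class to them, and where a whole thing is asked for, a point or a joint stands for the part that bears it (a point fixed in the world has none). Each returns a list of dicts, best first, with "confidence" (0 to 1); they miss things now and then, are a little off and sometimes report something else, mostly with a low value. They report only what shows in the picture. A call takes as long as a camera call.
- spot_in(thing, camera): "extent" ([left, top, right, bottom] in pixels, round what is visible of it).
- cut_out(thing, camera): "mask" (400x640 bool, what is visible of it) and "extent" ([left, top, right, bottom] in pixels, round what is visible of it).
The state is a dict: "time": time; "joints": joint angles; "qvel": joint speeds; "joint_efforts": joint torques, N m; "tcp_pos": TCP position; "ee_rot": TCP orientation; "force": force on the tool from outside, world axes, zero at the start; "wrist_torque": the same for the moment, N m; "width": finger opening in m.
Only numpy, scipy, OpenCV 4.12 (cv2) and the standard library are available. Lean on these libraries where they do the work, as an engineer would, in place of code of your own. Each camera call takes 0.05 s, during which the arm holds its last target. There are 200 camera calls.

## Working session

There is one attempt and no reset: what is moved stays moved. The work goes in short steps, each a Python script; the robot and the scene stay as the last script left them, time stands still between calls to the robot, and variables do not carry over. Pictures are saved under pics/ and viewed, about 8 in all and at most 12, crops included, and the job is handed in when it is done.

```bash
mkdir -p pics; ls; python3 - <<'E'
from station import *
import cv2,numpy as np
for n in("scene","top"):
    im=read_camera(n);cv2.imwrite(f"pics/{n}0.png",im[:,:,::-1]);m=camera_model(n);print(n,m)
    for t in("valve","wheel","spoke","stem_top","mug","carton","gasket"):
        print(t,[(np.round(d["extent"]),round(d["confidence"],2)) for d in spot_in(t,n)[:2]])
s=monitor.observe();print(s["time"],s["tcp_pos"],s["ee_rot"],s["width"])
E
```

```text
pics
scene {'vertical_fov': 49.67689156198073, 'cx': 328.43114892420704, 'cy': 202.29561288908613, 'R': array([[ 0.41102662,  0.91152535, -0.01336623],
       [ 0.74373385, -0.34377251, -0.57330657],
       [-0.52717842,  0.22570334, -0.81923191]]), 't': array([-0.25535187, -0.26883977,  1.42556971])}
valve [(array([297., 140., 394., 283.]), 0.86)]
wheel [(array([308., 141., 389., 210.]), 0.72)]
spoke [(array([308., 141., 390., 211.]), 0.72)]
stem_top [(array([344., 163., 348., 168.]), 0.43)]
mug [(array([375., 150., 414., 192.]), 0.94), (array([306., 142., 392., 212.]), 0.32)]
carton [(array([278., 282., 324., 337.]), 0.86)]
gasket [(array([275., 196., 310., 224.]), 0.77)]
top {'vertical_fov': 57.644835540855766, 'cx': 321.4982234594443, 'cy': 203.20307233219268, 'R': array([[-0.02500204, -0.99958306,  0.01444316],
       [-0.99143498,  0.0229405 , -0.12857064],
       [ 0.1281857 , -0.01753398, -0.99159517]]), 't': array([0.04665312, 0.56180413, 0.98697555])}
valve [(array([257., 157., 346., 254.]), 0.59), (array([258., 156., 342., 242.]), 0.56)]
wheel [(array([257., 157., 342., 242.]), 0.69)]
spoke [(array([258., 159., 338., 242.]), 0.63)]
stem_top [(array([291., 196., 301., 201.]), 0.6)]
mug [(array([205., 238., 248., 272.]), 0.93)]
carton [(array([356., 144., 383., 186.]), 0.75)]
gasket [(array([320., 248., 347., 287.]), 0.66)]
0.8 [0.1505318  0.50295734 0.23128535] [[-9.58011170e-01  2.86730877e-01 -5.14391961e-05]
 [ 2.86730878e-01  9.58011170e-01 -2.87300713e-05]
 [ 4.10415260e-05 -4.22729351e-05 -9.99999998e-01]] 0.08542698343598054
```

```bash
python3 - <<'E'
import cv2,numpy as np
a=cv2.imread("pics/scene0.png")[120:350,230:470];b=cv2.imread("pics/top0.png")[130:310,190:410]
f=lambda i,w:cv2.resize(i,(w,600))
cv2.imwrite("pics/c0.png",cv2.resize(a,None,fx=2.6,fy=2.6,interpolation=2));cv2.imwrite("pics/c1.png",cv2.resize(b,None,fx=3.3,fy=3.3,interpolation=2))
E
```

```text
(no output)
```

View pics/c0.png

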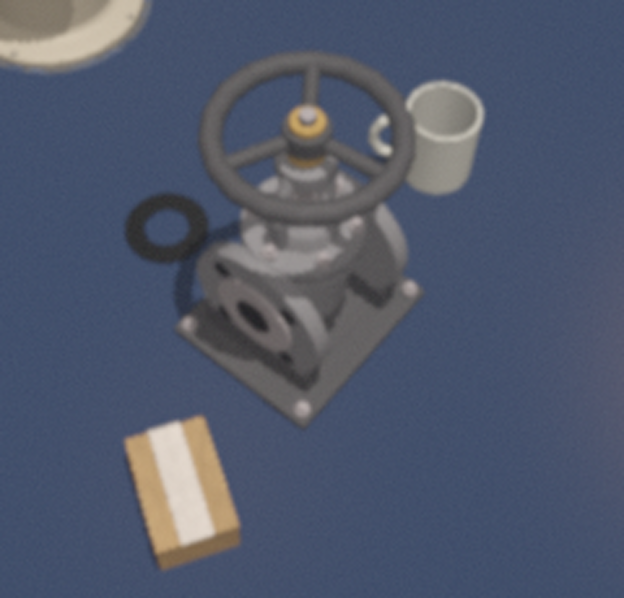

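View pics/c1.png

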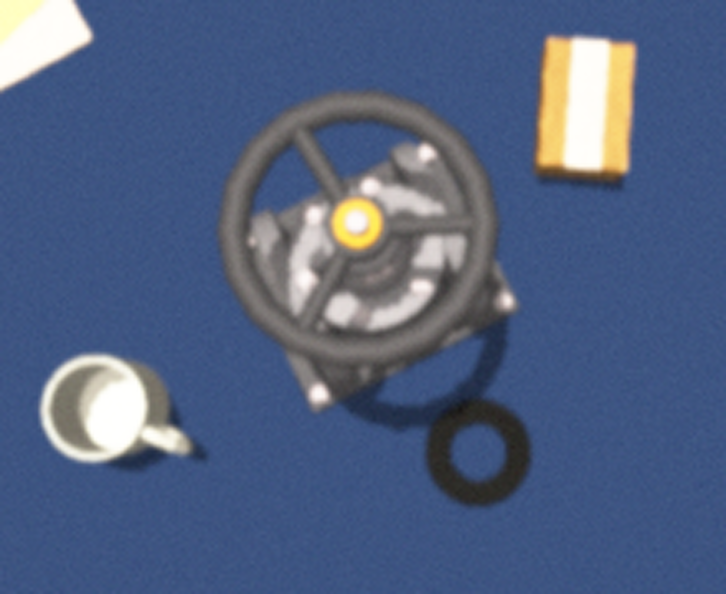

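The close views show the three spokes: in the top image the hub is at about (298,197), with spokes pointing right, up-left and down-left. The mug, carton and gasket are well clear below the wheel. Next I locate the axis and the spoke angles.

```bash
cat > h.py <<'E'
from station import *
import numpy as np,cv2
from scipy.optimize import least_squares
def proj(n,X):
    m=camera_model(n);f=200/np.tan(np.radians(m["vertical_fov"]/2));c=np.atleast_2d(X)@m["R"].T+m["t"]
    return c[:,:2]/c[:,2:]*f+[m["cx"],m["cy"]]
def unproj(n,px,z):
    m=camera_model(n);f=200/np.tan(np.radians(m["vertical_fov"]/2))
    px=np.atleast_2d(px);d=np.c_[(px-[m["cx"],m["cy"]])/f,np.ones(len(px))]@m["R"];o=-m["R"].T@m["t"]
    return o+d*((z-o[2])/d[:,2:])
E
python3 - <<'E'
from h import *
u,v=np.meshgrid(np.radians(np.arange(0,360,3)),np.radians(np.arange(0,360,20)))
T=np.c_[((.08+.01*np.cos(v))*np.cos(u)).ravel(),((.08+.01*np.cos(v))*np.sin(u)).ravel(),(.01*np.sin(v)).ravel()]
E={};S={}
for n in("scene","top"):
    im=read_camera(n)
    d=cut_out("wheel",n)[0];ys,xs=np.where(d["mask"]);E[n]=np.array([xs.min(),ys.min(),xs.max()+1,ys.max()+1]);print(n,d["confidence"],E[n])
def ext(n,c):
    p=proj(n,T+c)+.5;return np.r_[p.min(0),p.max(0)]
for ns in (("top",),("scene",),("top","scene")):
  r=least_squares(lambda c:np.concatenate([ext(n,np.r_[c[:2],.292] if len(c)==2 else c)-E[n] for n in ns]),[.5,.05,.292][: (2 if len(ns)==1 else 3)])
  print(ns,r.x,r.fun.round(1))
print("stem",unproj("top",[298.2,197.3],.319),unproj("scene",[348.1,164.6],.319))
# spokes angles from top image
g=cv2.cvtColor(read_camera("top"),cv2.COLOR_RGB2GRAY).astype(float)
c=np.r_[r.x[:2],.292]
for a in range(0,360,10):print(a,[int(cv2.remap(g.astype(np.float32),*[np.float32(q).reshape(1,1) for q in proj("top",c+[R*np.cos(np.radians(a)),R*np.sin(np.radians(a)),.0])[0]],1)[0,0]) for R in(.03,.04,.05,.06,.065)],end=" ")
top=unproj("top",np.array([[470,222],[300,130],[305,325]])/3.3+[190,130],.292)-c
print(np.degrees(np.arctan2(top[:,1],top[:,0])),np.hypot(top[:,0],top[:,1]))
sc=unproj("scene",np.array([[312,75],[228,163],[378,170]])/2.6+[230,120],.292)-c
print(np.degrees(np.arctan2(sc[:,1],sc[:,0])))
for t in("gasket","carton","mug"):print(t,unproj("top",(lambda e:[(e[0]+e[2])/2,(e[1]+e[3])/2])(spot_in(t,"top")[0]["extent"]),0))
print(monitor.observe()["time"], monitor.observe()["force"])
E
```

```text
scene 0.86 [307 140 390 207]
top 0.88 [255 158 341 242]
('top',) [0.5399158  0.08775243] [ 0.2 -0.4 -0.2  0.4]
('scene',) [0.53785117 0.08746063] [-0.7 -0.5  0.7  0.3]
('top', 'scene') [0.53921696 0.08738497 0.29283809] [ 0.3 -0.2  0.   0.7 -0.6 -0.4  1.1  0.6]
stem [[0.53935369 0.08513682 0.319     ]] [[0.54153785 0.08547138 0.319     ]]
0 [125, 83, 81, 81, 83] 10 [108, 85, 84, 83, 82] 20 [98, 85, 81, 84, 80] 30 [111, 114, 113, 113, 116] 40 [97, 82, 80, 82, 82] 50 [123, 86, 84, 80, 81] 60 [202, 102, 85, 84, 82] 70 [242, 122, 85, 80, 80] 80 [218, 123, 115, 130, 104] 90 [210, 116, 128, 165, 147] 100 [216, 144, 104, 170, 121] 110 [207, 210, 110, 128, 123] 120 [147, 211, 150, 120, 123] 130 [123, 203, 227, 127, 125] 140 [100, 157, 197, 194, 147] 150 [114, 116, 119, 118, 115] 160 [83, 94, 192, 136, 122] 170 [93, 132, 220, 179, 72] 180 [97, 98, 174, 129, 81] 190 [110, 93, 134, 206, 125] 200 [113, 93, 129, 216, 140] 210 [111, 93, 128, 214, 133] 220 [113, 90, 156, 210, 116] 230 [93, 94, 169, 207, 83] 240 [95, 133, 162, 97, 64] 250 [94, 124, 213, 132, 163] 260 [79, 115, 211, 189, 188] 270 [106, 101, 107, 105, 105] 280 [112, 126, 146, 122, 118] 290 [124, 200, 180, 116, 125] 300 [193, 208, 112, 116, 123] 310 [210, 166, 104, 139, 123] 320 [209, 110, 120, 173, 223] 330 [209, 119, 98, 134, 105] 340 [239, 123, 85, 82, 80] 350 [227, 89, 84, 81, 82] [-88.02501274  28.15002682 151.54107183] [0.07314192 0.07360546 0.06907635]
[150.59819164 -90.17610141  32.03776102]
gasket [[0.37653905 0.00220213 0.        ]]
carton [[ 0.67942228 -0.1080389   0.        ]]
mug [[0.42556966 0.31362971 0.        ]]
1.2 [-0.06092798  0.91027764  0.17805447]
```

```bash
cat >> h.py <<'E'
C=np.array([.5393,.0868]);R0=.046;ZW=.272
ORI=np.array([[-1,0,0],[0,1,0],[0,0,-1.]])
import json,os
def P(a,z=ZW):return np.r_[C+R0*np.array([np.cos(np.radians(a)),np.sin(np.radians(a))]),z]
B=json.load(open("bias.json")) if os.path.exists("bias.json") else None
def st():
    s=monitor.observe();F=np.array(s["force"])-(B["F"] if B else 0);M=np.array(s["wrist_torque"])-(B["M"] if B else 0)
    d=np.array(s["tcp_pos"][:2])-C
    return s["time"],np.degrees(np.arctan2(d[1],d[0])),np.cross(d,F[:2])+M[2],F,M
E
python3 - <<'E'
from h import *
fingers.command_gripper(0.0,40)
env.move_ptp(P(80,.40),ORI);env.pause(.2)
L=[]
for i in range(6):
    s=monitor.observe();L.append(np.r_[s["force"],s["wrist_torque"]]);env.pause(.03)
L=np.array(L);print(L.mean(0).round(3),L.std(0).round(3))
json.dump(dict(F=list(L.mean(0)[:3]),M=list(L.mean(0)[3:])),open("bias.json","w"))
print(s["width"],s["time"],s["joints"])
print(env.move_l(P(80),feed=.15,until_force=8))
import h;h.B=json.load(open("bias.json"));t=h.st();print(t)
for a in (74,68,62,56,50):
    r=env.move_l(P(a),feed=.06,until_force=6);t=h.st();print(a,r,round(t[0],2),round(t[1],1),round(t[2],3),t[3].round(2),t[4].round(3))
    if r:break
E
```

```text
[ 0.075  0.297 -0.078  0.025  0.022 -0.017] [0.485 0.37  0.622 0.03  0.035 0.017]
0.0002544955553818343 4.375 [ 1.66976395e+00  2.05072853e+01  5.77247521e+01 -1.31244062e-03
  1.01771233e+02 -8.83475777e+01]
False
(5.4083, np.float64(79.57980162978129), np.float64(0.0163922402717356), array([-0.27106344, -0.02684729,  0.65216969]), array([ 0.00584516, -0.0164877 ,  0.00433882]))
74 False 5.66 73.5 -0.023 [ 0.26  0.01 -0.51] [ 0.001 -0.032 -0.012]
68 False 5.91 67.7 0.005 [-0.22 -0.63  0.76] [-0.037  0.059  0.007]
62 False 6.16 61.7 0.012 [-0.26 -0.    0.92] [-0.01  -0.021  0.001]
56 False 6.41 55.6 0.017 [0.15 0.06 0.47] [-0.027 -0.05   0.021]
50 False 6.66 49.5 0.051 [ 0.76 -0.25 -0.02] [ 0.026 -0.006  0.085]
```

```bash
python3 - <<'E'
from h import *
a=50;seen=0
def rd():
    v=[]
    for i in range(4):v.append(st());env.pause(.02)
    return np.mean([x[2] for x in v]),v[-1]
while monitor.observe()["time"]<26 and a>-290:
    a-=2 if seen else 6
    F=np.linalg.norm(st()[3][:2])
    r=env.move_l(P(a),feed=.06,until_force=max(5,14-F));t=st();tau=t[2]
    if r or tau>.38: tau,t=rd()
    print(a,int(r),round(t[0],2),round(t[1],1),round(tau,3),t[3][:2].round(1),round(t[3][2],1))
    if tau>.42 or r: seen=1
    if tau>.53:break
E
```

```text
44 0 6.91 43.5 -0.018 [0.7 0.5] -0.3
38 0 7.16 37.5 0.021 [ 0.2 -0.2] 0.4
32 0 7.41 31.5 0.059 [-1.1 -0.3] -0.1
26 0 7.66 25.5 -0.073 [-1.2 -1. ] 0.3
20 0 7.91 19.5 0.041 [0.1 0. ] 0.3
14 0 8.16 13.5 -0.055 [-0.  -1.2] 0.6
8 0 8.41 8.1 0.148 [-1.8  3.3] 0.5
2 0 8.66 2.4 0.185 [-1.4  4.4] -0.3
-4 0 8.91 -3.7 0.154 [-0.6  3.8] -0.9
-10 0 9.16 -9.8 0.163 [0.1 4.5] -0.8
-16 0 9.41 -16.0 0.126 [1.3 3. ] -1.5
-22 0 9.66 -22.0 0.184 [1.4 3.3] -1.8
-28 0 9.91 -28.0 0.166 [0.5 2.9] -1.5
-34 0 10.16 -34.0 0.106 [-0.2  3.5] -0.6
-40 0 10.41 -40.0 0.166 [2.3 3.1] -0.8
-46 0 10.66 -46.0 0.232 [3.4 3. ] -1.0
-52 0 10.91 -52.0 0.217 [1.6 3.4] -1.4
-58 0 11.16 -58.0 0.164 [1.9 2. ] -1.8
-64 0 11.41 -64.0 0.136 [2.8 2.2] -0.9
-70 0 11.66 -69.9 0.133 [3.6 2.4] -0.9
-76 0 11.96 -74.0 0.521 [12.8  5. ] -1.5
-78 0 12.28 -75.5 0.598 [14.6  6.5] -2.6
```

```bash
python3 - <<'E'
from h import *
env.move_l(P(-79),feed=.02);L=[]
for i in range(5):env.pause(.08);L.append(st()[2])
print("press",np.mean(L),st()[:2])
for a in range(-70,-19,10):env.move_l(P(a),feed=.08)
print(st()[:3]);a=-20;n=0
while n<5 and a<220 and monitor.observe()["time"]<40:
    a+=6;r=env.move_l(P(a),feed=.06,until_force=12);t=st()
    print(a,int(r),round(t[0],2),round(t[1],1),round(t[2],3),t[3][:2].round(1),round(t[3][2],1))
    n=n+1 if t[2]<-.095 else 0
    if r:break
E
```

```text
press 0.6018497828911539 (12.9583, np.float64(-76.31647896330144))
(14.4583, np.float64(-19.570552476039417), np.float64(-0.030905547606935722))
-14 0 14.71 -13.7 0.029 [-0.4  0.1] -0.0
-8 0 14.96 -7.7 0.06 [0.8 0.3] -0.3
-2 0 15.21 -1.6 0.025 [ 0.6 -0.4] 0.4
4 0 15.46 4.5 0.009 [-0.1 -0.6] 0.9
10 0 15.71 10.5 -0.032 [-0.1 -0.7] -0.2
16 0 15.96 16.5 0.052 [-0.3  0.6] -0.2
22 0 16.21 22.5 0.097 [-0.2  0.4] 0.8
28 0 16.46 28.5 -0.036 [ 0.3 -0.1] 0.6
34 0 16.71 34.5 0.034 [-0.2  0.2] 0.4
40 0 16.96 40.5 -0.01 [0.5 0.3] -0.0
46 0 17.21 46.4 0.055 [-0.6 -0.2] 0.7
52 0 17.46 52.5 0.1 [-0.1  0.2] 0.3
58 0 17.71 58.4 0.01 [-0.2 -0.4] 0.4
64 0 17.96 64.4 0.112 [-1.2 -0.1] 0.3
70 0 18.21 70.4 0.052 [-0.7  0.1] 0.2
76 0 18.46 76.1 -0.07 [ 2.1 -1.9] 0.1
82 0 18.71 81.7 -0.093 [ 3.4 -1.5] 0.6
88 0 18.96 87.7 -0.209 [ 4.2 -0.7] 1.7
94 0 19.21 93.7 -0.15 [ 5.4 -1.5] 1.0
100 0 19.46 99.6 -0.107 [ 4.8 -1.2] 1.5
106 0 19.71 105.6 -0.179 [4.2 0.8] 1.7
112 0 19.96 111.6 -0.182 [5.  1.1] 1.4
```

```bash
python3 - <<'E'
from h import *
a=112;L=[]
while a<437 and monitor.observe()["time"]<48:
    a=min(a+8,437);r=env.move_l(P(a),feed=.06,until_force=14);t=st();L.append(round(t[2],2))
    if r:print("stop",a,t);break
print(L,a,st()[:3])
env.move_l(P(a-25),feed=.05);print(st())
env.move_l(P(a-25,.42),feed=.2)
env.move_ptp([.25,.35,.42],ORI)
for n in("scene","top"):
    im=read_camera(n);cv2.imwrite(f"pics/{n}9.png",im[:,:,::-1])
    e=spot_in("stem_top",n);print(n,[(d["extent"],d["confidence"]) for d in e[:1]])
    if n=="top":
        cv2.imwrite("pics/c9.png",cv2.resize(im[130:310,190:410,::-1],None,fx=3.3,fy=3.3,interpolation=2))
        for t in("gasket","carton","mug"):print(t,unproj("top",(lambda e:[(e[0]+e[2])/2,(e[1]+e[3])/2])(spot_in(t,"top")[0]["extent"]),0))
print(st()[0])
E
```

```text
[np.float64(-0.15), np.float64(-0.15), np.float64(-0.13), np.float64(-0.1), np.float64(-0.12), np.float64(-0.12), np.float64(-0.14), np.float64(-0.16), np.float64(-0.12), np.float64(-0.08), np.float64(-0.1), np.float64(-0.09), np.float64(-0.14), np.float64(-0.16), np.float64(-0.14), np.float64(-0.14), np.float64(-0.17), np.float64(-0.16), np.float64(-0.15), np.float64(-0.14), np.float64(-0.16), np.float64(-0.16), np.float64(-0.14), np.float64(-0.15), np.float64(-0.18), np.float64(-0.17), np.float64(-0.2), np.float64(-0.16), np.float64(-0.2), np.float64(-0.18), np.float64(-0.21), np.float64(-0.13), np.float64(-0.19), np.float64(-0.22), np.float64(-0.21), np.float64(-0.21), np.float64(-0.19), np.float64(-0.21), np.float64(-0.19), np.float64(-0.17), np.float64(-0.2)] 437 (30.5417, np.float64(76.38381080183804), np.float64(-0.1961568739624089))
(31.0917, np.float64(52.03219546411552), np.float64(0.006087371283462798), array([-0.05528566,  0.28480444,  0.47425186]), array([-0.06622701,  0.02269203, -0.00396947]))
scene []
top []
gasket [[0.37663892 0.00063106 0.        ]]
carton [[ 0.68032981 -0.10807657  0.        ]]
mug [[0.42622209 0.3115068  0.        ]]
33.7833
```

View pics/c9.png

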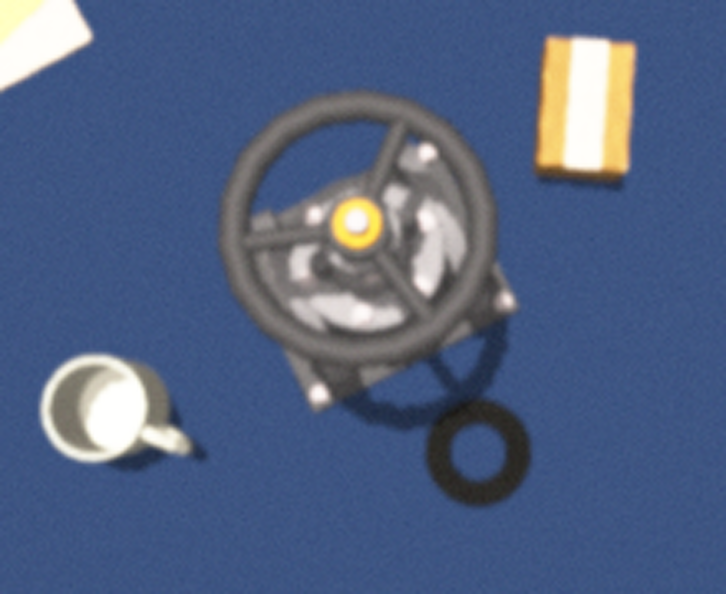

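```bash
python3 -c "
from station import *
job.sign_off();print(monitor.observe()['time'])"
```

```text
the job is handed in; nothing more can be done
the job is handed in; nothing more can be done
```

I closed the valve to snug, backed it off one turn of the stem, and handed the job in at about 34 s of the 69 s allowed.

- **Closing:** I used the shut fingers as a peg between the spokes and turned the wheel clockwise. The slack came up at a tool angle of about 10°, and the seat at about -70°. I held 0.60 N m for about 0.4 s. That is about 5.7° of press by the rubber figure you gave, or 0.05 mm, inside the snug range.
- **Backing off:** The opening slack was taken up at about 74° tool angle, which makes the slack about 72°. I then turned 360° plus 3° for the rubber's rebound, backed the peg off the spoke and lifted clear. The force on the tool was near zero before lifting.
- **Last checks:** The final top picture shows the spokes at about -24°, 97° and 217°, which matches the tool angle. By the camera, the mug, carton and gasket are within about 2 mm of where they stood, which is measurement noise.
- **Not confirmed:** The network did not find `stem_top` in either final picture. The stem height therefore rests on the turn count and the force readings alone. The slack pick-up is known to about ±5°, or 0.04 mm of stem, against the 0.4 mm allowed.

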